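Slide the domed movement into its viewing stand

TASK

Slide the glass-domed watch movement on its wooden plinth up the ramp of the viewing stand and over the lip, pushing the plinth and never lifting it or touching the glass, and press it home against the steel stop nose, firmly for a moment but not hard, leaving it touching the nose. Then slide the keeper bar fully across behind it and let go. Leave the other things on the bench where they are.

Things in the scene. Friction and masses are not known exactly. Their poses are not given: they have to be found in the camera images.
- plinth_mid (a point): Centre (half-way up) of the loose dark wooden plinth, a block 110 mm long (x), 90 wide (y), 26 high, with its dome 0.4 to 0.9 kg. +x is the end that goes in first; push on the upright end face at -x. Starts flat on the bench before the ramp, roughly in line with it.
- dome: Fragile glass dome over the movement, fixed on the plinth: do not touch. 66 mm across, 48 mm high, centred 12 mm ahead (+x) of the plinth's centre, so 34 mm of bare plinth lies behind it. Origin and axes: centre of the plinth's underside.
- stand: Fixed oak viewing stand. Origin on the bench under the middle of its lip; x is the way in (roughly to the robot's left), y across, z up. The ramp rises evenly from bench height at x = -85 mm to 14 mm at x = -5. Side rails 12 mm thick: on the ramp 30 mm high, 98 mm apart, opening in a funnel to about 145 mm at x = -140; on the deck 34 mm high, 100 mm apart, from x = 12.
- stand_lip (a point): Middle of the top of the lip, a brass strip from x = -5 to 5 mm in the stand's frame, top 14 mm above the bench. Behind it the deck is lower, 10 mm above the bench, from x = 5 to 180 mm: the plinth drops 4 mm as its rear clears the lip. Axes of the stand.
- stop: Aluminium stop block with a round steel nose, 16 mm across, 26 mm up, pointing at the middle of the plinth's front. Stand's origin and axes. The nose end is clamped anywhere from x = 122 to 137 mm: not measured, feel for it. Rigid: come slowly (10 mm/s). Home = plinth flat on the deck, pressed on it with over 4 N for a moment and left touching it; over 20 N damages it.
- keeper (a joint): Travel of the steel keeper bar, m: 0 to 0.006 at the start (open), 0.040 at its end stop, fully across behind the plinth. It slides to the stand's +y with about 1.5 N of friction and stays where left. The bar, 8 mm thick, runs over the lip 16 to 28 mm above the bench and passes only when the plinth's rear is beyond the lip.
- keeper_knob (a point): Centre of the keeper's upright square grip post, 12 by 12 mm, from 28 to 62 mm above the bench, on the stand's -y side; at travel 0 it is 98 mm from the stand's middle line, at full travel 58 mm. Its axes are those of the stand.
- loupe: Bystander: black eye loupe, 34 mm across, 24 mm high. Origin under its centre.
- tin: Bystander: round aluminium tin, 50 mm across, 28 mm high. Origin under its centre.
- tweezers: Bystander: steel tweezers, 140 mm long (along x), flat on the bench. Origin under their middle.
- press: Bystander: small white bench press, base 85 by 55 mm, 155 mm high. Origin under its base.
- spool: Bystander: brass spool, 36 mm across, 36 mm high. Origin under its centre.
- dish: Bystander: white ceramic dish, 60 mm across, 14 mm high. Origin under its centre.
Things that resemble listed ones, but are neither listed nor needed, are in the scene too. What is shaped like the part that bears plinth_mid but blue or turquoise is not meant.

How it is judged:
By the outcome, as a careful person would: the job done as asked, in the order asked, and still so for the second after the job is handed in, with the robot touching nothing.
It also fails if it takes over 72 s, if anything falls off the work surface, if the arm or the gripper's body presses on something with over 40 N, if the wrist force passes 120 N, or if a joint passes its speed limit or range.

ROBOT

A 6-joint arm with a two-finger parallel gripper is mounted at the origin on the work surface. World frame = base frame: x ahead of the robot, y to its left, z up, the work surface at z = 0. Lengths are in m, angles in rad, forces in N, time in s.
With the tool pointing down it reaches from about 0.275 to 0.825 m from the base axis. Payload 4.9 kg.
Tool frame: the origin (TCP) lies midway between the tips of the shut fingers; the grasp point (between the pads) lies 19 mm behind it (bot.grip_depth is the distance from the TCP to the grasp point, in m); z points along the fingers, y is the line along which they close (so a half turn about z gives the same grasp; the last joint's range is limited). The gripper opens to 85 mm and grips with 20 to 120 N. Pads are 22 mm wide; open, the fingers measure 114 mm over their backs; the gripper's body (76 mm by 85 mm) begins 54 mm behind the grasp point. The pads swing forward as they close: fully open they stand 13 mm farther back than shut.
Start: joints at [-1.42, 0.326, -0.193, 1.052, 0, 1.437], TCP at [0.155, -0.528, 0.208] pointing down, gripper open.
Joint ranges: [-2.65, 2.65], [-0.97, 1.79], [-1.3, 1.35], [-1.93, 2.1], [-1.47, 1.37], [-3.14, 3.14]. Speed limits (rad/s): [2.57, 2.57, 3.14, 3.14, 3.14, 3.14].

INTERFACE

Orientations are given as a unit quaternion [w, x, y, z].
In Python, from cell import bot gives the robot as it stands. Calls block until the motion is done:
- bot.move_pose(position, orientation): joint-space move of the TCP to a pose.
- bot.move_linear(position, speed=0.15, rotation=None, until_force=None): straight line of the TCP; rotation=None keeps the orientation; speed is the mean speed in m/s. With until_force (N) it stops when the force on the tool has changed by that much, and returns True; else False.
- bot.goto_joints(angles): joint-space move.
- bot.set_gripper(opening, grasp_force=None): opening from 0.0 (shut) to 1.0 (fully open); grasp_force is the grip in N (None keeps the last); returns when the fingers have stopped.
- bot.wait(seconds).
- bot.solve_ik(position, orientation): joint angles nearest the present ones, or None.
- bot.camera(name): name is "scene" or "top"; returns the picture (420x560x3 uint8, red, green, blue); there is no depth.
- bot.calibration(name): a dict with "mtx" (3x3 intrinsics, pixels), "k1" (the pictures are not rectified: a ray, as slopes to the right and down, at radius r is drawn at 1 + k1 r^2 times it, then the intrinsics apply), "extrinsics" (4x4, takes a point from world to camera coordinates). Camera axes: x right, y down, z forward; pixel columns grow to the right and rows downward; lengths in m; the calibration is good to about 2 mm. A picture is of the moment at which its call begins. calibration takes no time and is no camera call.
A pose or a line that the arm cannot do raises bot.PlanningError and nothing moves.
- bot.close_job(): hands the job in; it is judged then, once.
Trained networks look in the newest picture that a camera, given by its name, has taken for a name from the list of things; names that differ only in an ending like _2 or _b are one class to them, and where a whole thing is asked for, a point or a joint stands for the part that bears it (a point fixed in the world has none). Each returns a list of dicts, best first, with "confidence" (0 to 1); they miss things now and then, are a little off and sometimes report something else, mostly with a low value. They report only what shows in the picture. A call takes as long as a camera call. They do not tell look-alikes from the thing itself.
- bot.search_frame(camera, thing): "bbox" ([left, top, width, height] in pixels, round what is visible of it).
Readings, each from a call of its own:
- bot.read_clock(): time.
- bot.read_joint_positions(): joint angles.
- bot.read_joint_vel(): joint speeds.
- bot.read_joint_efforts(): joint torques, N m.
- bot.read_position(): TCP position.
- bot.read_tool_rot(): TCP orientation.
- bot.read_ft_force(): force on the tool from outside, world axes, zero at the start.
- bot.read_moment(): the same for the moment, N m.
- bot.read_gripper_width(): opening from 0.0 (shut) to 1.0 (fully open).
- bot.read_finger_force(): force on a finger pad.
Only numpy, scipy, OpenCV 4.12 (cv2) and the standard library are available. Lean on these libraries where they do the work, as an engineer would, in place of code of your own. Each camera call takes 0.05 s, during which the arm holds its last target. There are 200 camera calls.

## Working session

There is one attempt and no reset: what is moved stays moved. The work goes in short steps, each a Python script; the robot and the scene stay as the last script left them, time stands still between calls to the robot, and variables do not carry over. Pictures are saved under pics/ and viewed, at most 10 in all, crops included, and the job is handed in when it is done.

```bash
mkdir -p pics; ls; cat > h.py <<'E'
from cell import bot
import numpy as np, cv2
def snap(cam,fn):
    im=bot.camera(cam); cv2.imwrite('pics/'+fn,cv2.cvtColor(im,cv2.COLOR_RGB2BGR)); return im
def ray(cam,uv):
    c=bot.calibration(cam); K=np.array(c['mtx']); E=np.array(c['extrinsics'])
    d=(np.array(uv)-K[:2,2])/[K[0,0],K[1,1]]; s=d.copy()
    for _ in range(20): s=d/(1+c['k1']*(s@s))
    R,t=E[:3,:3],E[:3,3]
    return -R.T@t, R.T@np.array([s[0],s[1],1])
def at(cam,uv,z):
    o,d=ray(cam,uv); return o+d*(z-o[2])/d[2]
def proj(cam,P):
    c=bot.calibration(cam); K=np.array(c['mtx']); E=np.array(c['extrinsics'])
    p=E[:3,:3]@np.array(P)+E[:3,3]; s=p[:2]/p[2]; s=s*(1+c['k1']*(s@s))
    return s*[K[0,0],K[1,1]]+K[:2,2]
E
python3 - <<'E'
from h import *
for c in ('top','scene'):
    snap(c,c+'0.png')
    print(c, np.linalg.inv(np.array(bot.calibration(c)['extrinsics'])).round(2)[:3].tolist())
    for t in ('plinth_mid','dome','stand','stop','keeper','keeper_knob','press'):
        for d in bot.search_frame(c,t)[:4]: 
            b=d['bbox']; m=(b[0]+b[2]/2,b[1]+b[3]/2)
            print(t,[round(x) for x in b],round(d['confidence'],2),at(c,m,0.02).round(3))
print(bot.read_clock())
E
```

```text
pics
top [[-0.08, -0.97, 0.22, 0.31], [-1.0, 0.08, -0.02, -0.01], [-0.0, -0.22, -0.98, 1.28]]
plinth_mid [318, 217, 50, 36] 0.84 [ 0.539 -0.161  0.02 ]
plinth_mid [325, 269, 57, 60] 0.75 [ 0.383 -0.171  0.02 ]
plinth_mid [415, 258, 54, 40] 0.71 [ 0.416 -0.392  0.02 ]
dome [320, 221, 36, 26] 0.92 [ 0.543 -0.151  0.02 ]
dome [342, 286, 27, 32] 0.57 [ 0.374 -0.177  0.02 ]
dome [426, 263, 29, 29] 0.57 [ 0.417 -0.388  0.02 ]
stand [181, 169, 138, 103] 0.78 [0.596 0.062 0.02 ]
stop [181, 211, 28, 26] 0.73 [0.597 0.199 0.02 ]
stop [184, 169, 134, 104] 0.69 [0.594 0.062 0.02 ]
keeper_knob [255, 175, 10, 35] 0.68 [0.664 0.033 0.02 ]
keeper_knob [185, 171, 134, 98] 0.41 [0.595 0.058 0.02 ]
press [181, 136, 36, 37] 0.74 [0.779 0.182 0.02 ]
scene [[0.08, 0.7, -0.71, 1.23], [1.0, -0.06, 0.05, -0.05], [-0.0, -0.71, -0.71, 0.7]]
plinth_mid [191, 150, 51, 43] 0.85 [ 0.392 -0.166  0.02 ]
plinth_mid [101, 165, 47, 38] 0.76 [ 0.42  -0.393  0.02 ]
plinth_mid [190, 194, 56, 37] 0.71 [ 0.543 -0.156  0.02 ]
plinth_mid [346, 182, 18, 16] 0.26 [0.493 0.173 0.02 ]
dome [205, 191, 29, 32] 0.96 [ 0.523 -0.154  0.02 ]
dome [199, 150, 26, 24] 0.89 [ 0.348 -0.181  0.02 ]
dome [113, 163, 30, 21] 0.68 [ 0.383 -0.391  0.02 ]
stand [244, 187, 146, 90] 0.89 [0.623 0.063 0.02 ]
stop [360, 205, 30, 29] 0.84 [0.594 0.199 0.02 ]
keeper [301, 230, 9, 37] 0.51 [0.667 0.032 0.02 ]
keeper_knob [212, 194, 23, 27] 0.75 [ 0.527 -0.145  0.02 ]
keeper_knob [303, 228, 6, 41] 0.55 [0.665 0.034 0.02 ]
press [361, 232, 54, 74] 0.65 [0.735 0.194 0.02 ]
0.8
```

```bash
python3 - <<'E'
import cv2,numpy as np
a=cv2.imread('pics/top0.png')[120:340,150:480]
b=cv2.imread('pics/scene0.png')[130:320,90:420]
cv2.imwrite('pics/t0.png',cv2.resize(a,(800,533),interpolation=cv2.INTER_CUBIC))
cv2.imwrite('pics/s0.png',cv2.resize(b,(800,460),interpolation=cv2.INTER_CUBIC))
E
```

```text
(no output)
```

View pics/t0.png

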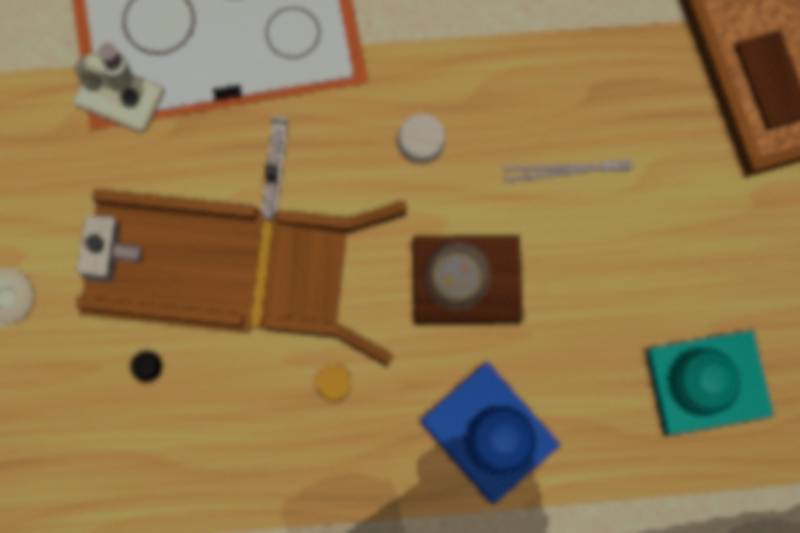

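View pics/s0.png

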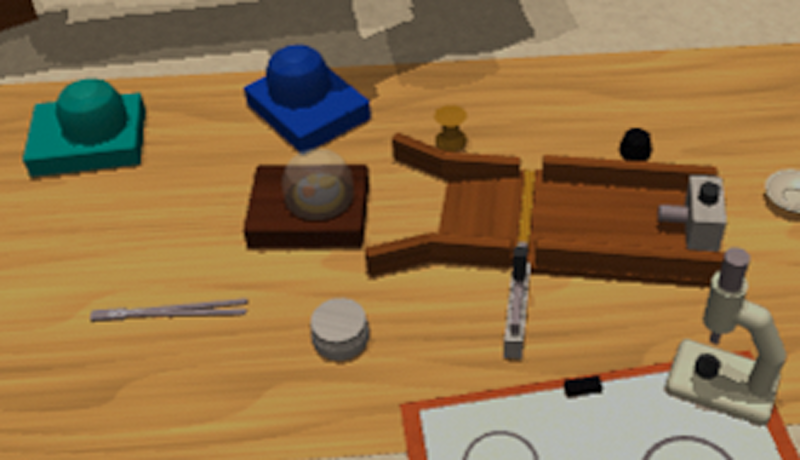

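The scene matches the description. Candidates for the plinth in top-image pixels:
- dark wooden block with clear dome at (343, 235)
- blue look-alike at (352, 298)
- turquoise look-alike at (443, 278)

I choose the wooden one. The stand's lip is near (258, 233), with the keeper on the far side at (262, 190). Next I fit the poses.

```bash
cat > fit.py <<'E'
from h import *
from scipy.optimize import minimize, differential_evolution
def hull(cam,P): return cv2.convexHull(np.array([proj(cam,p) for p in P],np.float32))
def fill(P,S=4):
    m=np.zeros((420,560),np.uint8); cv2.fillConvexPoly(m,np.round(P*16).astype(np.int32),255,cv2.LINE_AA,4); return m/255.
def pts(pose,L):
    x,y,a=pose; c,s=np.cos(a),np.sin(a)
    return [(x+c*p-s*q,y+s*p+c*q,z) for p,q,z in L]
box=[(p,q,z) for p in(-.055,.055) for q in(-.045,.045) for z in(0,.026)]
th=np.linspace(0,6.28,20)
dome=[(.012+.035*np.cos(t),.035*np.sin(t),z) for t in th for z in(.026,.05)]+[(.012+.02*np.cos(t),.02*np.sin(t),.074) for t in th]
def fitplinth(ims,x0,seg):
    M={c:seg(ims[c]) for c in ims}
    def f(v):
        e=0
        for c in ims:
            b=fill(hull(c,pts(v,box))); d=fill(hull(c,pts(v,dome)))
            e+=np.sum(np.abs(b-M[c])*(1-d))
        return e
    r=minimize(f,x0,method='Nelder-Mead',options=dict(initial_simplex=np.array([x0]*4)+np.vstack([np.zeros(3),np.diag([.01,.01,.1])])))
    return r.x,r.fun
E
python3 - <<'E'
from fit import *
ims={c:cv2.imread(f'pics/{c}0.png') for c in('top','scene')}
for c,p in(('top',[(352,245),(270,225),(220,225),(345,258)]),('scene',[(197,225),(335,222),(215,228),(230,240)])):
    for u,v in p: print(c,u,v,ims[c][v,u])
def seg(im):
    h=cv2.cvtColor(im,cv2.COLOR_BGR2HSV); m=(im[...,2]<120)&(im[...,2]>im[...,0]*1.4)&(im[...,0]<60)
    n,l,s,c=cv2.connectedComponentsWithStats(m.astype(np.uint8))
    return l,s,c,n
def segp(im):
    l,s,c,n=seg(im); p=[(352,245),(197,225)]
    lab=l[245,352] if np.allclose(im,ims['top']) else l[193,197]
    print(lab,s[lab]); return (l==lab).astype(float)
v,e=fitplinth(ims,[0.54,-.16,1.57],segp); print(v.round(4),e,np.degrees(v[2]))
im=ims['top']; h=cv2.cvtColor(im,cv2.COLOR_BGR2HSV)
m=(abs(h[...,0].astype(int)-22)<6)&(h[...,1]>170)
m[:, :240]=0;m[:,275:]=0;m[:205]=0;m[260:]=0
ys,xs=np.nonzero(m);print(len(xs),xs.mean(),ys.mean(),ys.min(),ys.max())
z=cv2.resize(im[185:265,175:335],(800,400),interpolation=cv2.INTER_CUBIC)
cv2.imwrite('pics/st.png',z)
b=cv2.resize(ims['scene'][180:290,240:400],(800,550),interpolation=cv2.INTER_CUBIC); cv2.imwrite('pics/ss.png',b)
E
```

```text
top 352 245 [12 31 63]
top 270 225 [ 29  68 115]
top 220 225 [ 30  69 116]
top 345 258 [ 70 126 165]
scene 197 225 [11 21 48]
scene 335 222 [ 24  60 115]
scene 215 228 [ 4 12 26]
scene 230 240 [ 67 131 183]
40 [ 319  217   47   38 1340]
0 [     0      0    560    420 205805]Traceback (most recent call last):
  File "<stdin>", line 13, in <module>
  File "fit.py", line 20, in fitplinth
    r=minimize(f,x0,method='Nelder-Mead',options=dict(initial_simplex=np.array([x0]*4)+np.vstack([np.zeros(3),np.diag([.01,.01,.1])])))
    res = _minimize_neldermead(fun, x0, args, callback, bounds=bounds,
                               **options)
    fxr = func(xr)
    fx = function(np.copy(x), *(wrapper_args + args))
  File "fit.py", line 17, in f
    b=fill(hull(c,pts(v,box))); d=fill(hull(c,pts(v,dome)))
           ~~~~^^^^^^^^^^^^^^
  File "fit.py", line 3, in hull
    def hull(cam,P): return cv2.convexHull(np.array([proj(cam,p) for p in P],np.float32))
                                                     ~~~~^^^^^^^
  File "h.py", line 14, in proj
    c=bot.calibration(cam); K=np.array(c['mtx']); E=np.array(c['extrinsics'])
ValueError: time passes only in moves, steps and waits
```

```bash
sed -i 's/bot.calibration(cam)/CAL[cam]/' h.py; sed -i '2a CAL={c:bot.calibration(c) for c in ("top","scene")}' h.py
cat > seg.py <<'E'
from fit import *
def segp(im,seed):
    m=(im[...,2]<90)&(im[...,2]>im[...,0]*1.4)&(im[...,0]<60)
    n,l,s,c=cv2.connectedComponentsWithStats(m.astype(np.uint8)); k=l[seed[1],seed[0]]
    print(k,s[k]); return (l==k).astype(float)
E
python3 - <<'E'
from seg import *
ims={c:cv2.imread(f'pics/{c}0.png') for c in('top','scene')}
for cs in (('top',),('scene',),('top','scene')):
    v,e=fitplinth({c:ims[c] for c in cs},[0.54,-.16,1.57],lambda im:segp(im,(352,245) if im is ims['top'] else (197,225)))
    print(cs,v.round(4),e,np.degrees(v[2]))
im=ims['top']; h=cv2.cvtColor(im,cv2.COLOR_BGR2HSV)
z=cv2.resize(im[185:265,175:335],(800,400),interpolation=cv2.INTER_CUBIC)
b=cv2.resize(ims['scene'][180:290,240:400],(800,550),interpolation=cv2.INTER_CUBIC)
cv2.imwrite('pics/st.png',z); cv2.imwrite('pics/ss.png',b)
E
```

```text
32 [ 320  218   45   36 1209]
('top',) [ 0.543  -0.162   1.4848] 273.8039215686274 85.07541473864286
124 [ 191  198   51   35 1367]
('scene',) [ 0.5391 -0.1609  1.5019] 134.25517877739333 86.05236275995819
32 [ 320  218   45   36 1209]
124 [ 191  198   51   35 1367]
('top', 'scene') [ 0.5399 -0.1605  1.5337] 417.73671664744325 87.87213465429421
```

View pics/st.png

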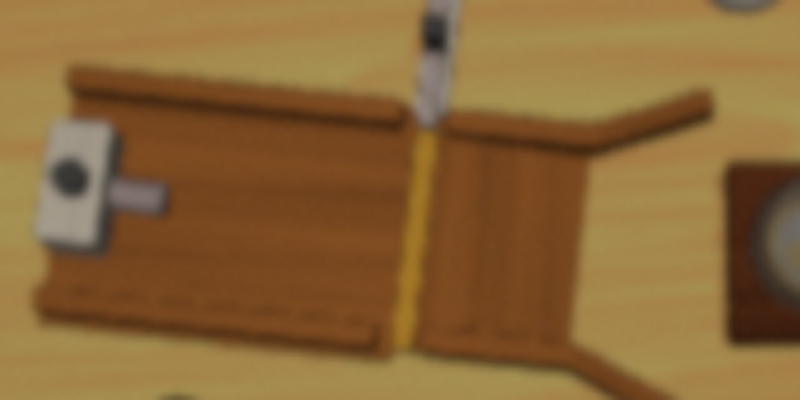

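View pics/ss.png

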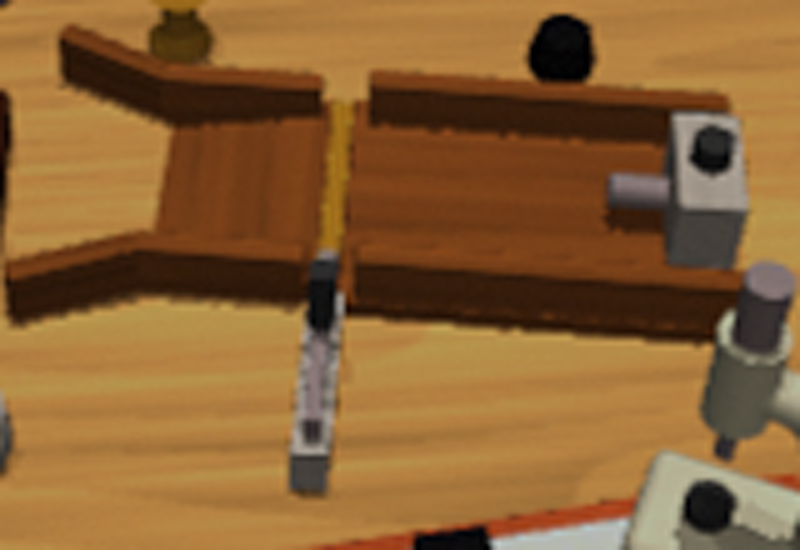

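```bash
cat > stand.py <<'E'
from fit import *
from scipy.optimize import least_squares
T=lambda u,v:((u+.5)/5-.5+175,(v+.5)/5-.5+185)
S=lambda u,v:((u+.5)/5-.5+240,(v+.5)/5-.5+180)
H='h'
# full points, None = coordinate free
obs=[('top',T(70,67),(.18,-.062,H)),('top',T(405,104),(.012,-.062,H)),
('top',T(37,322),(.18,.062,0)),('top',T(388,355),(.012,.062,0)),('top',T(588,150),(-.085,-.049,0)),('top',T(568,343),(-.085,.049,0)),
('scene',S(372,73),(.012,.062,H)),('scene',S(728,96),(.18,.062,H)),('scene',S(345,312),(.012,-.062,0)),
('scene',S(159,232),(-.085,-.04,.0)),('scene',S(176,125),(-.085,.049,0))]
lip=[('top',T(427,135)),('top',T(414,240)),('top',T(403,345)),('scene',S(342,110)),('scene',S(332,235))]
def res(v):
    r=[]
    for c,uv,p in obs:
        z=v[3] if p[2]==H else p[2]
        r+=list(proj(c,pts(v[:3],[(p[0],p[1],z)])[0])-uv)
    r=list(np.array(r))
    for c,uv in lip:
        w=at(c,uv,.014); a=v[2]; r.append(3*((w[0]-v[0])*np.cos(a)+(w[1]-v[1])*np.sin(a))*450)
    return r
s=least_squares(res,[.6,.02,1.57,.034],loss='soft_l1')
v=s.x; print(v.round(4),np.degrees(v[2])); print(np.array(res(v)).round(1))
def tos(w,v=v): d=np.array(w[:2])-v[:2];a=v[2]; return np.array([d[0]*np.cos(a)+d[1]*np.sin(a),-d[0]*np.sin(a)+d[1]*np.cos(a)])
print('nose',tos(at('top',T(167,199),.03)),tos(at('scene',S(608,190),.03)))
print('plinth',tos((.54,-.1605)),)
print('knob top/scn',tos(at('top',T(434,22),.062)),tos(at('scene',S(324,265),.062)))
E
python3 stand.py
```

```text
[0.5686 0.0467 1.3911 0.0302] 79.70493455464047
[-0.6 -0.1 -0.4 -0.9  1.3 -0.  -2.   0.2  1.5  1.5  1.6  1.4 -0.5  0.1
 -0.3  0.2  1.4 -0.1 -3.3  5.5 -2.  -0.1 -0.7 -0.2 -0.9  0.1  0.7]
nose [ 0.1215425  -0.00042903] [ 0.12281659 -0.00475891]
plinth [-0.20895165 -0.00886062]
knob top/scn [-0.00132213 -0.09413875] [-0.00042134 -0.0915091 ]
```

```bash
cat > g.py <<'E'
from h import *
from scipy.spatial.transform import Rotation as Ro
V=np.array([0.5686,0.0467,1.3911]); c,s=np.cos(V[2]),np.sin(V[2])
xs=np.array([c,s,0]); ys=np.array([-s,c,0]); zz=np.array([0,0,1.])
def W(x,y,z): return [float(k) for k in (V[0]*1+xs[0]*x+ys[0]*y, V[1]+xs[1]*x+ys[1]*y, z)]
def Sx(p): d=np.array(p)-[V[0],V[1],0]; return np.array([d@xs,d@ys,p[2]])
def quat(tilt,sign,ax=None):
    a=xs if ax is None else ax
    z=np.sin(tilt)*a-np.cos(tilt)*zz; b=np.cross(zz,a)
    y=sign*b; x=np.cross(y,z)
    return [float(k) for k in Ro.from_matrix(np.c_[x,y,z]).as_quat(scalar_first=True)]
F=lambda:np.array(bot.read_ft_force())
def rep(t):
    f=F(); print(t,'S',Sx(bot.read_position()).round(4),'f',np.round([f@xs,f@ys,f[2]],1),'t',round(bot.read_clock(),1),flush=True)
E
python3 - <<'E'
from g import *
for sg in(1,-1):
    q=quat(.35,sg)
    for p in((-.34,-.015,.12),(-.29,-.015,.008),(-.05,0,.02),(.02,0,.02)):
        j=bot.solve_ik(W(*p),q); print(sg,p,None if j is None else np.round(j,2))
E
```

```text
1 (-0.34, -0.015, 0.12) [-0.79  0.62 -0.01  1.15  0.29 -2.21]
1 (-0.29, -0.015, 0.008) [-0.72  0.7  -0.18  0.87  0.3  -2.14]
1 (-0.05, 0, 0.02) [-0.34  0.56 -0.42  0.65  0.35 -1.74]
1 (0.02, 0, 0.02) [-0.21  0.56 -0.43  0.6   0.35 -1.61]
-1 (-0.34, -0.015, 0.12) [-0.79  0.62 -0.01  1.15  0.29  0.93]
-1 (-0.29, -0.015, 0.008) [-0.72  0.7  -0.18  0.87  0.3   1.  ]
-1 (-0.05, 0, 0.02) [-0.34  0.56 -0.42  0.65  0.35  1.4 ]
-1 (0.02, 0, 0.02) [-0.21  0.56 -0.43  0.6   0.35  1.54]
```

```bash
python3 - <<'E'
from g import *
q=quat(.35,-1)
bot.set_gripper(.45)
bot.move_pose(W(-.32,-.014,.15),q); rep('above')
bot.move_linear(W(-.31,-.014,.008),speed=.12); rep('down')
print(bot.move_linear(W(-.25,-.014,.008),speed=.02,until_force=1.0)); rep('touch')
im=snap('scene','c1.png'); cv2.imwrite('pics/c1.png',cv2.resize(cv2.imread('pics/c1.png')[130:290,130:370],(780,520),interpolation=cv2.INTER_CUBIC))
E
```

```text
above S [-0.3211 -0.0138  0.1503] f [-0.5  0.3  0.6] t 3.0
down S [-0.3104 -0.0146  0.0087] f [-0.5  0.3  0. ] t 4.3
False
touch S [-0.2501 -0.014   0.008 ] f [-0.3 -0.6 -0.7] t 7.4
```

View pics/c1.png

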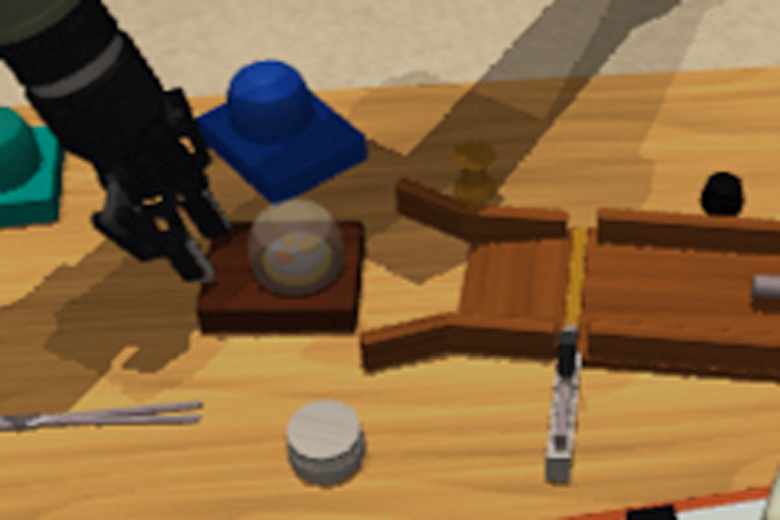

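```bash
python3 - <<'E'
from g import *
from fit import pts,box
k=lambda P:((proj('scene',P)-[130,130]+.5)*3.25-.5).round()
p=np.array(bot.read_position()); print('tcp',k(p), p.round(4), bot.read_gripper_width())
R=Ro.from_quat(bot.read_tool_rot(),scalar_first=True).as_matrix()
for sg in(1,-1):
  print('finger tip lead',k(p+R@[.011,sg*.019,-.004]),k(p+R@[-.011,sg*.019,-.004]), (R@[1,0,0]).round(2))
for a in(85,88):
  for P in pts((.5405,-.161,np.radians(a)),box): print(a,k(P),Sx(np.array(P)).round(3))
E
```

```text
tcp [227. 280.] [ 0.5377 -0.2018  0.008 ] 0.4467822766019231
finger tip lead [231. 293.] [204. 298.] [0.17 0.92 0.34]
finger tip lead [244. 255.] [218. 261.] [0.17 0.92 0.34]
85 [199. 333.] [-0.26  -0.059  0.   ]
85 [193. 308.] [-0.26  -0.059  0.026]
85 [219. 244.] [-0.268  0.03   0.   ]
85 [214. 219.] [-0.268  0.03   0.026]
85 [356. 334.] [-0.15  -0.049  0.   ]
85 [352. 308.] [-0.15  -0.049  0.026]
85 [366. 244.] [-0.159  0.04   0.   ]
85 [363. 219.] [-0.159  0.04   0.026]
88 [202. 336.] [-0.257 -0.062  0.   ]
88 [195. 311.] [-0.257 -0.062  0.026]
88 [215. 247.] [-0.27   0.027  0.   ]
88 [210. 221.] [-0.27   0.027  0.026]
88 [359. 331.] [-0.148 -0.046  0.   ]
88 [356. 305.] [-0.148 -0.046  0.026]
88 [363. 242.] [-0.161  0.043  0.   ]
88 [360. 216.] [-0.161  0.043  0.026]
```

```bash
python3 - <<'E'
from g import *
a=snap('scene','r1.png')[170:240,160:250]; b=snap('top','r2.png')[195:265,310:400]
cv2.imwrite('pics/z1.png',cv2.cvtColor(np.hstack([cv2.resize(i,(399,310),interpolation=cv2.INTER_CUBIC) for i in(a,b)]),cv2.COLOR_RGB2BGR))
E
```

```text
(no output)
```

View pics/z1.png

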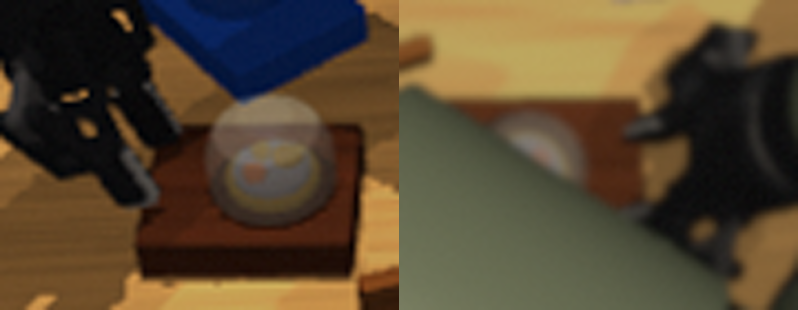

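The wide-open tips sit higher than I expected and are just above the plinth's rear edge (scene crop (150, 200), top crop (628, 132)), touching nothing. I'll back off and feel for the bench to find the real tip height.

```bash
python3 - <<'E'
from g import *
bot.move_linear(W(-.305,-.014,.010),speed=.08); rep('back')
print(bot.move_linear(W(-.305,-.014,-.02),speed=.015,until_force=2.5)); rep('bench')
E
```

```text
back S [-0.3048 -0.0138  0.0099] f [ 0.3  0.2 -0.7] t 8.4
False
bench S [-0.305 -0.014 -0.02 ] f [ 0.5 -0.4 -0.2] t 10.6
```

```bash
python3 - <<'E'
from g import *
bot.move_linear(W(-.31,-.014,.02),speed=.1)
bot.set_gripper(0.0); print(bot.read_gripper_width())
print(bot.move_linear(W(-.31,-.014,-.01),speed=.02,until_force=2.5)); rep('bench')
E
```

```text
0.0015925880810239465
False
bench S [-0.3101 -0.0141 -0.0099] f [ 0.1 -0.2 -0. ] t 13.2
```

```bash
python3 - <<'E'
from g import *
a=snap('scene','r3.png')[150:240,130:250]; b=snap('top','r4.png')[195:285,300:420]
cv2.imwrite('pics/z2.png',cv2.cvtColor(np.hstack([cv2.resize(i,(400,300),interpolation=cv2.INTER_CUBIC) for i in(a,b)]),cv2.COLOR_RGB2BGR))
p=np.array(bot.read_position())
R=Ro.from_quat(bot.read_tool_rot(),scalar_first=True).as_matrix()
print(R.round(2)); print(bot.read_joint_positions())
for c,o in(('scene',(130,150)),('top',(300,195))):
  print(c,[((proj(c,p+R@np.array([0,0,-d]))-o)*10/3).round() for d in(0,.02,.04)])
E
```

```text
[[ 0.17  0.98  0.06]
 [ 0.92 -0.18  0.34]
 [ 0.34  0.   -0.94]]
[-0.74926668  0.73844736 -0.16660645  0.85991625  0.29292482  0.9724479 ]
scene [array([153., 231.]), array([138., 212.]), array([124., 193.])]
top [array([271., 148.]), array([285., 144.]), array([299., 140.])]
```

View pics/z2.png

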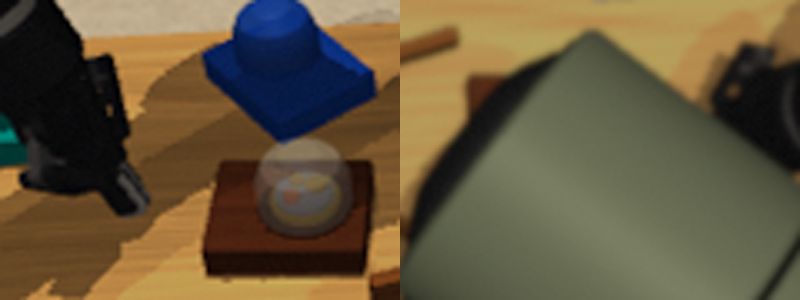

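```bash
python3 - <<'E'
from g import *
print(bot.grip_depth)
print(bot.move_linear(W(-.31,-.014,-.03),speed=.02,until_force=2)); rep('bench')
bot.move_linear(W(-.31,-.014,-.01),speed=.1); rep('up')
E
```

```text
0.0187
True
bench S [-0.31   -0.0141 -0.0192] f [-0.5  1.1  5.6] t 13.9
up S [-0.3103 -0.0145 -0.0097] f [-0.  -0.4 -0.1] t 14.2
```

```bash
python3 - <<'E'
from g import *
q=quat(.5,-1)
bot.move_linear(W(-.315,-.014,.03),speed=.12,rotation=q)
bot.set_gripper(.45)
bot.move_linear(W(-.315,-.014,-.012),speed=.1)
print(bot.move_linear(W(-.315,-.014,-.04),speed=.015,until_force=1.5)); rep('bench'); z0=bot.read_position()[2]
bot.move_linear(W(-.315,-.014,z0+.009),speed=.1); rep('up')
print(bot.move_linear(W(-.215,-.014,z0+.009),speed=.02,until_force=1.3)); rep('touch')
E
```

```text
True
bench S [-0.315  -0.0141 -0.0178] f [-0.3  0.7  4.1] t 16.4
up S [-0.3153 -0.0144 -0.0084] f [ 0.2 -0.2 -0.4] t 16.6
True
touch S [-0.2627 -0.0139 -0.0091] f [-0.4  0.1  0.9] t 19.3
```

```bash
python3 - <<'E'
from g import *
z=-.009
print(bot.move_linear(W(-.25,-.014,z),speed=.025,until_force=15)); rep('align')
print(bot.move_linear(W(-.205,-.006,z),speed=.03,until_force=15)); rep('p1')
im=snap('scene','r5.png')
from seg import *
im=cv2.cvtColor(im,cv2.COLOR_RGB2BGR)
m=(im[...,2]<90)&(im[...,2]>im[...,0]*1.4)&(im[...,0]<60)
cv2.imwrite('pics/z3.png',cv2.resize(im[150:270,150:310],(800,600),interpolation=cv2.INTER_CUBIC))
E
```

```text
False
align S [-0.2513 -0.0138 -0.0092] f [-4.5  2.   1.7] t 19.9
False
p1 S [-0.2064 -0.0067 -0.0092] f [-4.8 -1.5  0.3] t 21.6
```

View pics/z3.png

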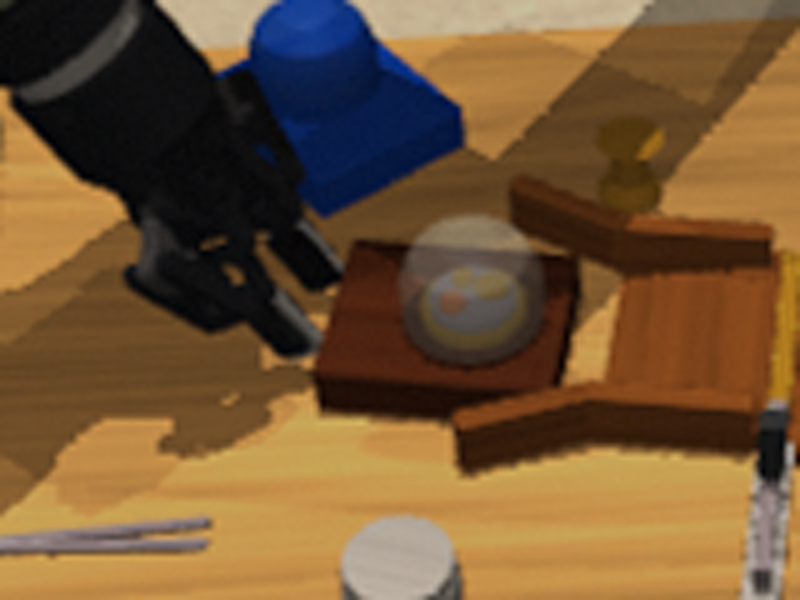

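The picture shows the plinth squared up against both fingers (contacts near (320, 350) and (340, 275)) and centred in the funnel, with its front edge just before the ramp (x≈610). Continuing up the ramp.

```bash
python3 - <<'E'
from g import *
for x,L,v in((-.15,.009,.035),(-.09,.010,.035),(-.064,.016,.025),(-.046,.021,.02),(-.02,.0215,.025),(-.002,.0215,.025)):
    h=bot.move_linear(W(x,-.004,L-.0178),speed=v,until_force=18); rep(f'{x} {h}')
    if h: break
snap('scene','r6.png')
E
python3 -c "
import cv2
cv2.imwrite('pics/z4.png',cv2.resize(cv2.imread('pics/r6.png')[150:270,230:390],(800,600),interpolation=cv2.INTER_CUBIC))"
```

```text
-0.15 True S [-0.203  -0.0064 -0.0096] f [-3.   0.9  3.1] t 22.2
```

View pics/z4.png

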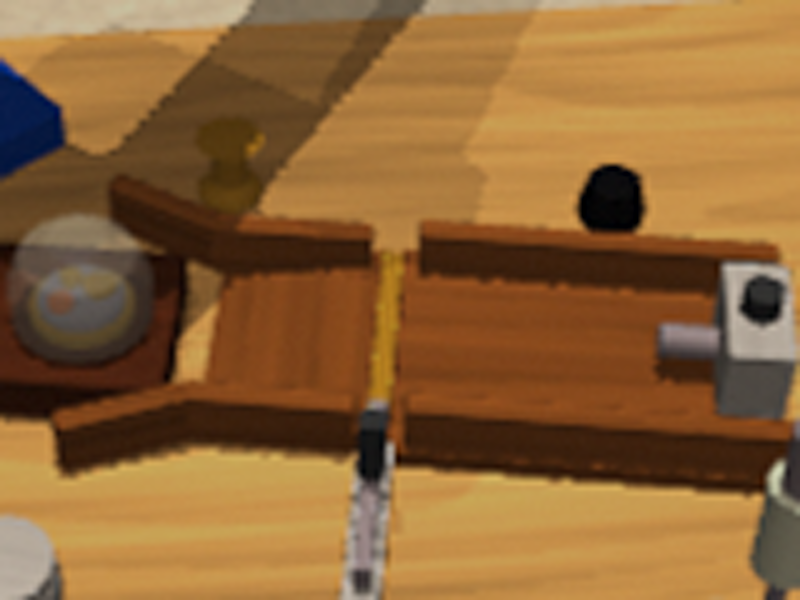

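The plinth front's far corner is at (185, 258) in the crop, close to the ramp foot, and a force spike stopped the push early. I'll compute its lateral position before pushing on.

```bash
python3 - <<'E'
from g import *
Z=lambda u,v:((u+.5)/5-.5+230,(v+.5)/5-.5+150)
T=lambda n,u,v,z: print(n,Sx(at('scene',Z(u,v),z)).round(4))
T('plinth far front top',186,258,.026)
T('plinth near front top',167,383,.026)
T('ramp far foot',229,275,0); T('ramp near foot',209,383,0.0)
T('far ramp rail top inner bend',222,240,.03);T('near rail top inner bend',190,385,.03)
T('far rail end top',372,230,.044);T('lip mid-top far',390,255,.014);T('nose',658,345,.03)
E
```

```text
plinth far front top [-0.0965  0.032   0.026 ]
plinth near front top [-0.0944 -0.0488  0.026 ]
ramp far foot [-0.0786  0.0491  0.    ]
ramp near foot [-0.0795 -0.023   0.    ]
far ramp rail top inner bend [-0.0805  0.0417  0.03  ]
near rail top inner bend [-0.0834 -0.0527  0.03  ]
far rail end top [-0.0096  0.0404  0.044 ]
lip mid-top far [-0.0011  0.056   0.014 ]
nose [ 0.1227 -0.0079  0.03  ]
```

```bash
python3 - <<'E'
from g import *
for x,y,L,v in((-.195,-.005,.010,.015),(-.185,-.003,.010,.02),(-.17,-.002,.010,.02),(-.15,-.002,.010,.025)):
    h=bot.move_linear(W(x,y,L-.0178),speed=v,until_force=14); rep(f'{x} {h}')
    if h: break
E
```

```text
-0.195 False S [-0.1974 -0.0037 -0.0093] f [-10.3   3.6  -2.9] t 23.0
-0.185 True S [-0.1943 -0.0023 -0.0099] f [-4.3  1.4  3.2] t 23.4
```

```bash
python3 - <<'E'
from g import *
a=snap('scene','r7.png'); b=snap('top','r8.png')
A=cv2.resize(a[185:245,190:285],(800,505),interpolation=cv2.INTER_CUBIC)
cv2.imwrite('pics/z5.png',cv2.cvtColor(A,cv2.COLOR_RGB2BGR)); print(800/95)
E
```

```text
8.421052631578947
```

View pics/z5.png

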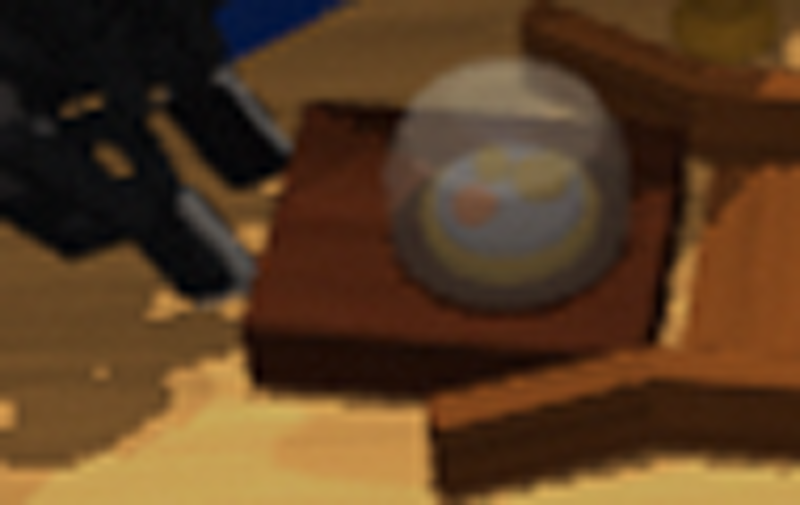

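```bash
python3 - <<'E'
from g import *
k=800/95
Z=lambda u,v:((u+.5)/k-.5+190,(v+.5)/k-.5+185)
T=lambda n,u,v,z: print(n,Sx(at('scene',Z(u,v),z)).round(4))
T('near rear top',245,330,.026);T('far rear top',308,105,.026);T('far front top',686,122,.026);T('near front top',652,347,.026)
T('near rear bot',258,385,0)
T('foot far',745,180,0);T('foot near',692,342,0)
T('funnel near end top',435,402,.03);T('bend near',645,350,.03);T('funnel far end top',528,42,.03);T('bend far',690,97,.03)
rep('')
E
```

```text
near rear top [-0.1942 -0.051   0.026 ]
far rear top [-0.1951  0.0369  0.026 ]
far front top [-0.0875  0.0403  0.026 ]
near front top [-0.0857 -0.0466  0.026 ]
near rear bot [-0.1946 -0.0471  0.    ]
foot far [-0.0717  0.0451  0.    ]
foot near [-0.0791 -0.0197  0.    ]
funnel near end top [-0.1385 -0.0751  0.03  ]
bend near [-0.0868 -0.0516  0.03  ]
funnel far end top [-0.1362  0.065   0.03  ]
bend far [-0.087   0.0464  0.03  ]
 S [-0.1943 -0.0023 -0.0099] f [-3.1  0.6  2.2] t 23.5
```

The picture shows the plinth's front centred between the rail bends (near corner (650, 348), far corner (686, 122)), yawed about 2°, with its front edge at the ramp foot. That's a good position, so I push on with more force allowed.

```bash
python3 - <<'E'
from g import *
for x,y,L,v in((-.18,-.001,.011,.02),(-.165,-.001,.011,.02),(-.15,-.001,.011,.02)):
    h=bot.move_linear(W(x,y,L-.0178),speed=v,until_force=28); rep(f'{x} {h}')
    if h: break
E
```

```text
-0.18 True S [-0.1943 -0.0009 -0.0102] f [-3.9  1.8  2.5] t 24.0
```

```bash
python3 - <<'E'
from g import *
for x in(-.192,-.190,-.188,-.186):
    bot.move_linear(W(x,-.001,-.006),speed=.02); rep(x)
E
```

```text
-0.192 S [-0.194   0.     -0.0074] f [-7.4  2.3 -4. ] t 24.4
-0.19 S [-0.1938 -0.     -0.0077] f [-12.4   2.5  -3. ] t 24.6
-0.188 S [-1.937e-01 -1.000e-04 -8.000e-03] f [-17.3   3.9  -3.4] t 24.9
-0.186 S [-0.1935  0.     -0.0083] f [-22.9   5.9  -1.9] t 25.1
```

Blocked at about 20 N, with a +y reaction: the near front corner is caught on the near funnel. I'll ease off, then push on while sliding the tool toward +y.

```bash
python3 - <<'E'
from g import *
bot.move_linear(W(-.191,0,-.007),speed=.03); rep('ease')
x,y=-.191,0.
for i in range(8):
    y=min(y+.002,.009)
    bot.move_linear(W(x,y,-.007),speed=.02); f=F(); p=Sx(bot.read_position()); rep((round(x,4),round(y,4)))
    if p[0]>-.188: break
    if -f@xs<14: x+=.0015
E
```

```text
ease S [-0.1939  0.0006 -0.0084] f [-10.4   0.9  -2.8] t 25.5
(-0.191, 0.002) S [-0.1934  0.0024 -0.0082] f [-7.8  0.6 -3.5] t 25.7
(-0.1895, 0.004) S [-0.1928  0.0044 -0.0084] f [-11.    1.9  -2.7] t 26.0
(-0.188, 0.006) S [-0.1921  0.0064 -0.0085] f [-13.2   2.4  -3.1] t 26.3
(-0.1865, 0.008) S [-0.1914  0.0085 -0.0086] f [-15.7   3.   -2.2] t 26.6
(-0.1865, 0.009) S [-0.1911  0.0093 -0.0085] f [-14.1   2.1  -3.1] t 26.8
(-0.1865, 0.009) S [-0.1911  0.0093 -0.0085] f [-14.2   2.9  -3.3] t 27.1
(-0.1865, 0.009) S [-0.1911  0.0093 -0.0085] f [-14.3   2.3  -2.6] t 27.3
(-0.1865, 0.009) S [-0.1911  0.0093 -0.0085] f [-15.4   2.1  -2.4] t 27.6
```

```bash
cat > pf.py <<'E'
from g import *
from fit import hull,fill,pts,box,dome
from scipy.optimize import minimize
St=[tuple(V)]
def sh(L): return fill(hull('scene',pts(V,L)))
near=sh([(x,y,z) for x,y in((-.14,-.0745),(-.085,-.051),(-.14,-.0875),(-.085,-.063)) for z in(0,.032)])
near2=sh([(x,y,z) for x in(-.087,0) for y in(-.051,-.064) for z in(0,.034)])
far=sh([(x,y,z) for x,y in((-.14,.066),(-.085,.042),(-.14,.085),(-.085,.063)) for z in(0,.031)])
far2=sh([(x,y,z) for x in(-.087,0) for y in(.042,.064) for z in(0,.04)])
EX=np.maximum.reduce([near,near2,far,far2])
def pfit(im,x0):
    im=im.astype(int); R,G,B=im[...,0],im[...,1],im[...,2]
    m=((R<95)&(R>1.7*B)&(R>1.45*G)).astype(float)
    b0=fill(hull('scene',pts(x0,box))); roi=cv2.dilate(b0,np.ones((17,17)))
    arm=cv2.dilate(((R<40)&(abs(R-B)<14)).astype(np.uint8),np.ones((3,3)))*(1-cv2.erode(b0,np.ones((7,7))))
    w=roi*(1-EX)*(1-arm)
    f=lambda v: np.sum(w*abs(fill(hull('scene',pts(v,box)))-m)*(1-fill(hull('scene',pts(v,dome)))))
    r=minimize(f,x0,method='Nelder-Mead',options=dict(initial_simplex=np.array([x0]*4)+np.vstack([np.zeros(3),np.diag([.006,.006,.06])]),xatol=1e-5,fatol=.1))
    s=Sx(np.array([r.x[0],r.x[1],0])); return s[:2].round(4),np.degrees(r.x[2]-V[2]).round(1),round(r.fun,1),r.x
E
python3 - <<'E'
from pf import *
im=snap('scene','r9.png')
g=W(-.14,-.004,0)
for n in('r5','r7','r9'):
    a=cv2.cvtColor(cv2.imread(f'pics/{n}.png'),cv2.COLOR_BGR2RGB)
    x=[-.15 if n=='r5' else -.14]; 
    print(n,pfit(a,[*W(x[0],-.004,0)[:2],V[2]])[:3])
# changed pixels between r7 and r9
a,b=[cv2.imread(f'pics/{n}.png').astype(int) for n in('r7','r9')]
ys,xs_=np.nonzero(abs(a-b).max(2)>25); print(len(xs_),[(int(u),int(v)) for u,v in zip(xs_,ys) if 215<u<300][::4])
for c in('near',):
  d=bot.search_frame('scene','stand'); print(d[:1])
E
```

```text
r5 (array([-0.1539, -0.0065]), np.float64(2.1), np.float64(68.2))
r7 (array([-0.1418, -0.0012]), np.float64(2.8), np.float64(78.2))
r9 (array([-0.1357,  0.0039]), np.float64(-4.8), np.float64(60.3))
8437 [(234, 4), (288, 123), (297, 133), (296, 135), (290, 141), (285, 146), (282, 150), (280, 152), (279, 153), (262, 154), (265, 155), (268, 157), (270, 158), (226, 159), (226, 160), (275, 160), (228, 161), (279, 161), (271, 162), (282, 162), (270, 163), (285, 163), (285, 164), (268, 165), (299, 165), (267, 167), (295, 167), (265, 169), (299, 170), (264, 171), (263, 172), (242, 173), (261, 173), (216, 174), (244, 174), (260, 174), (216, 175), (243, 175), (247, 175), (295, 175), (218, 176), (246, 176), (250, 176), (259, 176), (216, 177), (246, 177), (250, 177), (254, 177), (293, 177), (218, 178), (250, 178), (254, 178), (293, 178), (218, 179), (253, 179), (216, 180), (252, 180), (216, 181), (290, 181), (217, 182), (217, 183), (217, 184), (217, 185), (216, 186), (286, 186), (218, 187), (216, 188), (285, 188), (217, 189), (284, 189), (217, 190), (283, 190), (287, 190), (221, 191), (251, 191
[... 1882 characters left out ...]
22), (249, 222), (269, 222), (219, 223), (223, 223), (227, 223), (231, 223), (235, 223), (239, 223), (270, 223), (219, 224), (231, 224), (235, 224), (239, 224), (243, 224), (268, 224), (217, 225), (239, 225), (243, 225), (247, 225), (251, 225), (270, 225), (219, 226), (254, 226), (221, 227), (225, 227), (221, 228), (225, 228), (229, 228), (220, 229), (224, 229), (228, 229), (232, 229), (236, 229), (221, 230), (225, 230), (229, 230), (233, 230), (237, 230), (241, 230), (220, 231), (224, 231), (228, 231), (232, 231), (236, 231), (240, 231), (222, 232), (226, 232), (230, 232), (234, 232), (238, 232), (231, 233), (235, 233), (239, 233)]
[{'bbox': [244.2, 187.2, 148.1, 93.7], 'confidence': 0.76}]
```

The far front corner has gone up the ramp while the near front corner stayed fixed. So the near corner is caught on the funnel, and the two-finger contact stops the plinth turning free. I'll switch to a narrow contact (fingers shut), pushing off-centre so the corner can slide along the funnel.

```bash
cat > push.py <<'E'
from pf import *
def go(seq,lim=26):
    for x,y,z,v in seq:
        h=bot.move_linear(W(x,y,z),speed=v,until_force=lim); rep((x,y,h))
        if h: return False
    return True
def look(n,x,y=0.):
    im=snap('scene',n); r=pfit(im,[*W(x,y,0)[:2],V[2]]); print('plinth',r[:3]); return r
E
python3 - <<'E'
from push import *
bot.move_linear(W(-.215,.0,-.006),speed=.12)
bot.set_gripper(0.)
bot.move_linear(W(-.215,-.012,-.006),speed=.12); rep('set')
go([(-.195,-.012,-.006,.04),(-.185,-.011,-.006,.02),(-.175,-.008,-.006,.02)])
look('r10.png',-.13)
E
```

```text
set S [-0.2151 -0.0125 -0.006 ] f [-0.3  0.6  0.1] t 28.8
(-0.195, -0.012, False) S [-0.1949 -0.012  -0.0059] f [ 0.1 -0.3  1. ] t 29.4
(-0.185, -0.011, False) S [-0.1921 -0.0124 -0.0062] f [-20.1   3.3   4.2] t 30.1
(-0.175, -0.008, True) S [-0.1931 -0.0122 -0.0066] f [-5.6  1.2  2.6] t 30.5
plinth (array([-0.1345,  0.0034]), np.float64(-6.2), np.float64(95.2))
```

```bash
python3 - <<'E'
from pf import *
im=cv2.imread('pics/r10.png'); im0=cv2.imread('pics/scene0.png')
def row(im,y,z,x0,x1,n):
    o=[]
    for x in np.linspace(x0,x1,n):
        u,v=proj('scene',W(x,y,z)); o.append(int(cv2.getRectSubPix(im,(1,1),(float(u),float(v)))[0,0,2]))
    return o
print('x -100..-60 step 2, z=0, red')
for y in(.04,.03,.02,.01,0,-.01,-.02,-.03): print(y,row(im,y,0,-.10,-.06,21))
print('initial')
for y in(.03,0,-.02): print(y,row(im0,y,0,-.10,-.06,21))
E
```

```text
x -100..-60 step 2, z=0, red
0.04 [50, 41, 38, 43, 48, 53, 59, 59, 40, 26, 29, 48, 67, 72, 74, 74, 73, 75, 82, 100, 118]
0.03 [52, 51, 58, 71, 77, 76, 69, 54, 35, 24, 39, 54, 65, 73, 76, 72, 71, 97, 122, 132, 129]
0.02 [52, 56, 66, 72, 75, 73, 63, 42, 28, 33, 47, 63, 82, 100, 112, 119, 123, 126, 132, 133, 131]
0.01 [51, 63, 73, 73, 76, 69, 51, 32, 24, 38, 80, 114, 128, 130, 127, 124, 123, 127, 131, 132, 131]
0 [74, 75, 75, 75, 71, 59, 36, 23, 44, 80, 110, 124, 131, 130, 130, 127, 124, 124, 128, 131, 131]
-0.01 [75, 74, 74, 74, 65, 46, 28, 29, 61, 100, 120, 130, 132, 131, 129, 128, 128, 127, 128, 131, 132]
-0.02 [74, 75, 74, 70, 63, 54, 51, 75, 108, 128, 132, 129, 126, 123, 127, 130, 130, 130, 132, 133, 133]
-0.03 [117, 120, 119, 118, 119, 123, 127, 130, 130, 130, 131, 131, 132, 133, 133, 134, 134, 133, 133, 135, 136]
initial
0.03 [180, 181, 181, 180, 180, 180, 181, 182, 176, 149, 114, 112, 114, 113, 111, 108, 105, 109, 114, 116, 115]
0 [183, 183, 182, 182, 183, 182, 183, 185, 169, 140, 119, 117, 117, 116, 115, 113, 112, 111, 114, 117, 118]
-0.02 [180, 179, 178, 177, 176, 173, 171, 170, 160, 139, 120, 115, 112, 110, 113, 117, 117, 116, 118, 120, 120]
```

```bash
python3 - <<'E'
from push import *
print([ [round(x) for x in d['bbox']] for d in bot.search_frame('scene','plinth_mid')])
q=quat(.5,-1); q2=quat(-.45,-1)
print('ik',[bot.solve_ik(W(*p),q2) is not None for p in((-.03,.012,.12),(-.03,.012,-.003),(-.12,.012,-.003))])
bot.move_linear(W(-.215,-.012,.0),speed=.15)
bot.move_linear(W(-.215,-.005,.11),speed=.25)
bot.move_pose(W(-.035,.010,.11),q2); rep('over')
bot.move_linear(W(-.04,.010,.0),speed=.2); rep('down')
go([(-.075,.010,-.002,.05),(-.118,.014,-.004,.04)],30)
bot.move_linear(W(-.09,.010,.0),speed=.15)
bot.move_linear(W(-.06,.010,.11),speed=.25)
rep('up'); look('r11.png',-.165)
E
```

```text
[[220, 191, 59, 39], [102, 165, 46, 37], [197, 147, 46, 46]]
ik [True, True, True]
over S [-0.0353  0.0109  0.1088] f [0.1 0.4 0.2] t 32.5
down S [-0.0413  0.0092  0.0006] f [ 0.2 -0.1  0.5] t 33.2
(-0.075, 0.01, False) S [-0.0749  0.01   -0.002 ] f [ 0.6 -0.2  0.4] t 34.0
(-0.118, 0.014, False) S [-0.117   0.0134 -0.0034] f [8.  0.7 5.3] t 35.2
up S [-0.0608  0.0104  0.1096] f [ 0.2  0.9 -0.7] t 36.2
plinth (array([-0.1687, -0.0004]), np.float64(3.4), np.float64(99.0))
```

```bash
python3 - <<'E'
from push import *
q=quat(.5,-1)
bot.move_pose(W(-.245,-.004,.09),q)
bot.set_gripper(.45)
bot.move_linear(W(-.245,-.004,-.008),speed=.2); rep('dn')
go([(-.220,-.004,-.008,.05),(-.200,.003,-.008,.03),(-.192,.004,-.008,.03),(-.18,.004,-.008,.03)],18)
look('r12.png',-.138)
E
```

```text
dn S [-0.2451 -0.0043 -0.0075] f [ 0.3 -0.2  1.1] t 38.3
(-0.22, -0.004, False) S [-0.2202 -0.0041 -0.0076] f [-4.2  0.3  2.6] t 38.9
(-0.2, 0.003, False) S [-0.2009  0.0016 -0.0078] f [-4.  -1.8  2.1] t 39.8
(-0.192, 0.004, False) S [-0.1924  0.0031 -0.0078] f [-3.9 -2.2  0.8] t 40.2
(-0.18, 0.004, False) S [-0.1809  0.0036 -0.0079] f [-7.5 -1.2  2.2] t 40.8
plinth (array([-0.1289,  0.0062]), np.float64(0.9), np.float64(69.7))
```

Past the snag and climbing the ramp. Continuing over the lip.

```bash
python3 - <<'E'
from push import *
ok=go([(-.15,.004,-.008,.04),(-.09,.004,-.0075,.045),(-.066,.004,-.001,.035),(-.048,.004,.004,.025),(-.02,.004,.004,.035),(-.002,.004,.004,.03)],20)
E
```

```text
(-0.15, 0.004, False) S [-0.1509  0.0039 -0.008 ] f [-6.3 -0.2  2.5] t 41.7
(-0.09, 0.004, False) S [-0.0908  0.0046 -0.0081] f [-6.3 -0.4 -0.9] t 43.2
(-0.066, 0.004, False) S [-0.0669  0.0043 -0.0015] f [-6.   0.1 -1. ] t 44.0
(-0.048, 0.004, False) S [-0.0492  0.0041  0.004 ] f [-8.2 -0.2  5.8] t 45.0
(-0.02, 0.004, False) S [-0.0207  0.0041  0.0039] f [-5.5 -0.3  2.6] t 45.9
(-0.002, 0.004, False) S [-0.0019  0.005   0.0035] f [-2.8 -0.1 -1.8] t 46.6
```

```bash
python3 - <<'E'
from push import *
h=bot.move_linear(W(.009,.004,.004),speed=.015,until_force=9); rep(h)
h=bot.move_linear(W(.036,.004,.004),speed=.010,until_force=8.5); rep(h)
bot.wait(.15); rep('hold')
E
```

```text
False S [0.0094 0.004  0.0043] f [-1.9  0.1 -0.9] t 47.5
True S [0.0093 0.0041 0.0038] f [-1.3 -0.6  0.7] t 48.2
hold S [0.0092 0.0046 0.0034] f [-1.1 -1.   0.3] t 48.3
```

```bash
python3 - <<'E'
from push import *
for x in(.0105,.012,.0135):
    bot.move_linear(W(x,.004,.0045),speed=.012); rep(x)
    f=F()
    if -f@xs>11: break
im=snap('scene','r13.png')
r=[]
for x,z in((.06,.010),(.063,.012)):
    v0=[*W(x,.004,0)[:2],V[2]]
E
python3 - <<'E'
import sys; sys.path.insert(0,'.')
import os; os.chdir('.')
from pf import *
a=cv2.imread('pics/r13.png'); i0=cv2.imread('pics/scene0.png')
# red channel profiles along x on plinth top mid-near side & front; nose
for y in(-.03,.03):
  for z in(.036,):
    print(y,[int(a[int(round(v)),int(round(u)),2]) for u,v in (proj('scene',W(x,y,z)) for x in np.arange(.10,.146,.002))])
    print(y,'rear',[int(a[int(round(v)),int(round(u)),2]) for u,v in (proj('scene',W(x,y,z)) for x in np.arange(-.02,.03,.002))])
E
```

```text
0.0105 S [0.0101 0.0044 0.004 ] f [-4.6  0.3 -3.9] t 48.7
0.012 S [0.0121 0.0043 0.0043] f [-3.4  0.5 -2.5] t 48.9
0.0135 S [0.0137 0.004  0.0046] f [-2.7  0.5 -2.1] t 49.2
-0.03 [75, 73, 72, 73, 72, 74, 72, 72, 73, 67, 59, 59, 59, 59, 57, 58, 58, 59, 59, 58, 58, 57, 56]
-0.03 rear [116, 116, 118, 117, 98, 58, 58, 30, 41, 64, 82, 112, 106, 100, 109, 83, 83, 72, 77, 78, 79, 78, 79, 78, 77]
0.03 [104, 105, 104, 94, 79, 79, 77, 67, 57, 56, 54, 57, 57, 57, 56, 58, 57, 57, 57, 58, 58, 58, 58]
0.03 rear [12, 8, 11, 10, 8, 8, 8, 8, 8, 10, 7, 4, 8, 4, 63, 83, 61, 63, 63, 63, 61, 60, 60, 59, 59]
```

```bash
python3 - <<'E'
from push import *
x=.0137
for i in range(22):
    x+=.0013
    bot.move_linear(W(x,.004,.0045),speed=.010); f=-F()@xs; p=Sx(bot.read_position())[0]
    print(round(x,4),round(p,4),round(f,1),end=' | ')
    if f>10.5 : break
rep('end')
E
```

```text
0.015 0.0151 2.6 | 0.0163 0.0164 3.6 | 0.0176 0.0166 8.3 | 0.0189 0.0167 12.7 | end S [0.0167 0.0038 0.0044] f [-12.7   2.    2.8] t 50.4
```

```bash
python3 - <<'E'
from push import *
bot.move_linear(W(.008,.004,.0045),speed=.05); rep('back')
bot.move_linear(W(-.03,.004,.006),speed=.15)
bot.move_linear(W(-.06,.0,.10),speed=.25)
best=min((abs(np.array(j)-bot.read_joint_positions()).max(),s) for s in(1,-1) if (j:=bot.solve_ik(W(-.001,-.14,.10),quat(.35,s,ys))) is not None)
print(best); q=quat(.35,best[1],ys)
bot.move_pose(W(-.001,-.14,.10),q)
bot.set_gripper(0.); rep('over')
h=bot.move_linear(W(-.001,-.135,.019),speed=.2,until_force=10); rep(h)
h=bot.move_linear(W(-.001,-.045,.019),speed=.035,until_force=8); rep(h)
E
```

```text
back S [0.0084 0.0039 0.0048] f [0.1 0.3 0.4] t 50.8
(np.float64(1.198491977658086), -1)
over S [-0.0015 -0.1401  0.1005] f [-0.1  1.   0.9] t 53.3
False S [-0.0009 -0.1351  0.0196] f [ 0.2 -0.5  0.6] t 53.8
True S [-0.0008 -0.0663  0.0189] f [-0.9 -2.8  2.5] t 55.6
```

```bash
python3 - <<'E'
from push import *
y=Sx(bot.read_position())[1]
for i in range(6):
    y+=.0015
    bot.move_linear(W(-.001,y,.019),speed=.015); f=-F()@ys; print(round(y,4),Sx(bot.read_position())[1].round(4),round(f,1))
    if f>11: break
snap('scene','r14.png')
def edge():
    for d in bot.search_frame('scene','keeper')[:2]+bot.search_frame('scene','keeper_knob')[:2]: print([round(v) for v in d['bbox']],round(d['confidence'],2),[Sx(at('scene',(d['bbox'][0]+d['bbox'][2]/2,d['bbox'][1]),.062)).round(3)])
edge()
E
```

```text
-0.0648 -0.0663 4.8
-0.0633 -0.0662 8.5
-0.0618 -0.0662 10.6
-0.0603 -0.0662 14.7
[301, 240, 5, 11] 0.63 [array([-0.   , -0.111,  0.062])]
[240, 187, 147, 91] 0.69 [array([0.011, 0.054, 0.062])]
[328, 194, 36, 38] 0.47 [array([0.086, 0.035, 0.062])]
```

```bash
python3 - <<'E'
from push import *
bot.move_linear(W(-.001,-.09,.022),speed=.1)
bot.move_linear(W(-.001,-.15,.12),speed=.25); rep('up')
im=snap('scene','r15.png').max(2); im0=cv2.imread('pics/scene0.png').max(2)
for n,a in(('start',im0),('now',im)):
    print(n,[int(a[int(round(v)),int(round(u))]) for u,v in (proj('scene',W(-.001,y,.060)) for y in np.arange(-.115,-.035,.004))])
for y in(-.03,.02): print('rear',[int(im[int(round(v)),int(round(u))]) for u,v in (proj('scene',W(x,y,.036)) for x in np.arange(0,.03,.002))],'front',[int(im[int(round(v)),int(round(u))]) for u,v in (proj('scene',W(x,y,.036)) for x in np.arange(.11,.14,.002))])
for c in('scene',):
  for t in('tin','loupe','spool','tweezers'): print(t,[[round(v) for v in d['bbox']] for d in bot.search_frame(c,t)[:1]])
E
```

```text
up S [-0.0009 -0.1493  0.1191] f [ 0.9 -0.4 -0.5] t 57.9
start [17, 18, 18, 17, 19, 46, 44, 40, 132, 155, 159, 160, 158, 162, 163, 163, 147, 149, 158, 157]
now [99, 93, 92, 94, 98, 58, 41, 42, 40, 64, 34, 11, 10, 10, 11, 8, 13, 10, 10, 11]
rear [8, 11, 11, 11, 12, 11, 11, 9, 12, 14, 15, 13, 15, 16, 13] front [78, 77, 78, 77, 77, 73, 64, 64, 62, 63, 63, 63, 63, 62, 62, 62]
rear [14, 13, 14, 16, 16, 14, 17, 15, 15, 12, 11, 10, 9, 8, 8] front [64, 64, 62, 50, 38, 37, 44, 65, 73, 72, 72, 72, 73, 69, 79, 125]
tin [[221, 254, 23, 29]]
loupe [[405, 200, 26, 18]]
spool [[271, 173, 10, 20]]
tweezers [[134, 253, 56, 13]]
```

```bash
python3 -c "
from cell import bot
print(bot.close_job(), bot.read_clock())"
```

```text
the job is handed in; nothing more can be done
the job is handed in; nothing more can be done
```

Handed in: the plinth went over the lip and was pressed on the nose at about 9–10 N (12.7 N push less friction), then the keeper was pushed to its firm stop and released at about 58 s; on the way the plinth jammed in the funnel at up to about 28 N and I pushed it back by its front face, and the final state is judged from force and position readings and pixel checks, not a last look.

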